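# Turn the measured row round into the outgoing rack

### The job

The packer across the table works from the far end, so move the four parts from the aluminium checking rack into the empty oak outgoing rack in reverse order: the part now nearest the robot goes into the farthest compartment, the next into the one before it, and so on until the farthest part is in the nearest compartment. Stand each part upright, flat on the floor and in the middle of its own compartment, and let it go. Leave the loose ring gauge, the loupe and the wooden case where they are.

Things in the scene. Friction and masses are not known exactly. Their poses are not given: they have to be found in the camera images.
- connector_housing: Orange plastic connector housing, a block 36 (x) x 24 (y) x 32 mm high with six dark square contact openings on top and a thin latch strip (2 mm proud) on its +x end; about 35 g. Grip it across its 24 mm (y). Stands upright, origin at the centre of its underside, z up, x along its rack's row at the start.
- sensor_bracket: Zinc die-cast sensor bracket, an upside-down T: foot 38 (x) x 34 (y) x 6 mm, on its middle an upright plate 34 (x) x 9 (y) mm that reaches to 38 mm above the underside, with a dark bore; about 90 g. Grip the upright plate across its 9 mm (y). Stands upright, origin at the centre of its underside, z up, x along its rack's row at the start.
- photodiode_window: Frosted glass photodiode window, a stepped round disc 24 mm high: 34 mm in diameter for the lowest 8 mm, 30 mm above; about 50 g. Stands upright, origin at the centre of its underside, z up, x along its rack's row at the start.
- go_gauge: Knurled steel go gauge standing on its handle: handle 26 mm in diameter and 34 mm high, above it a smooth nose 16 mm in diameter, 50 mm high in all; about 150 g. Stands upright, origin at the centre of its underside, z up, x along its rack's row at the start.
- checking_rack: The rack that is full at the start: fixed aluminium board 276 (x) x 70 (y) x 8 mm with two thin steel edge strips (to 11 mm), carrying the four grey nest blocks in a row along its x axis at x = -99, -33, +33 and +99 mm. Origin at the centre of its underside; its x axis points away from the robot within 0.25 rad, so -x is its near end. It may be to the left or to the right of the robot.
- outgoing_rack: The rack that is empty at the start, on the other side: fixed oak board 276 (x) x 70 (y) mm, floor 8 mm above the origin, divided by aluminium ribs (4 mm thick, tops at 12 mm; oak side lips as high) into four compartments 62 x 62 mm, centred at x = -99, -33, +33, +99 mm, y = 0. Origin at the centre of its underside; x points away from the robot within 0.25 rad: -x is its near end.
- housing_nest: Nest block. Grey plastic block 54 x 54 mm, 10 mm high, origin at the centre of its underside, fixed on the checking rack at one of its four places; a 4 mm deep pocket in its top (floor 6 mm above its origin) loosely holds the connector housing (rectangular pocket 40 x 28 mm). It stays where it is: its place along the checking rack shows where its part stood at the start.
- bracket_nest: Nest block. Grey plastic block 54 x 54 mm, 10 mm high, origin at the centre of its underside, fixed on the checking rack at one of its four places; a 4 mm deep pocket in its top (floor 6 mm above its origin) loosely holds the sensor bracket (rectangular pocket 42 x 38 mm). It stays where it is: its place along the checking rack shows where its part stood at the start.
- window_nest: Nest block. Grey plastic block 54 x 54 mm, 10 mm high, origin at the centre of its underside, fixed on the checking rack at one of its four places; a 4 mm deep pocket in its top (floor 6 mm above its origin) loosely holds the photodiode window (round pocket 38 mm). It stays where it is: its place along the checking rack shows where its part stood at the start.
- gauge_nest: Nest block. Grey plastic block 54 x 54 mm, 10 mm high, origin at the centre of its underside, fixed on the checking rack at one of its four places; a 4 mm deep pocket in its top (floor 6 mm above its origin) loosely holds the go gauge (round pocket 30 mm). It stays where it is: its place along the checking rack shows where its part stood at the start.
- spare_ring: Bystander: steel ring gauge lying flat between the racks, 48 mm outside, 14 mm high, origin at the centre of its underside.
- loupe: Bystander: waisted black loupe standing between the racks, 38 mm in diameter, 34 mm high, origin at the centre of its underside.
- gauge_block_case: Bystander: dark wooden case 50 x 80 x 22 mm lying beyond the racks, origin at the centre of its underside.
Things that resemble listed ones, but are neither listed nor needed, are in the scene too. What is shaped like the go_gauge but yellow is not meant.

How it is judged:
By the outcome, as a careful person would: the job done as asked, in the order asked, and still so for the second after the job is handed in, with the robot touching nothing.
It also fails if it takes over 83 s, if anything falls off the work surface, if the arm or the gripper's body presses on something with over 40 N, if the wrist force passes 120 N, or if a joint passes its speed limit or range.

### The arm

A 6-joint arm with a two-finger parallel gripper is mounted at the origin on the work surface. World frame = base frame: x ahead of the robot, y to its left, z up, the work surface at z = 0. Lengths are in mm, angles in rad, forces in N, time in s.
With the tool pointing down it reaches from about 350 to 875 mm from the base axis. Payload 4.2 kg.
Tool frame: the origin (TCP) lies at the very end of the fingers, on their centre line; the grasp point (between the pads) lies 19 mm behind it; z points along the fingers, y is the direction in which the jaws open and shut (so a half turn about z gives the same grasp; the last joint's range is limited). The gripper opens to 85 mm and grips with 20 to 120 N. Pads are 22 mm wide; open, the fingers measure 114 mm over their backs; the gripper's body (76 mm by 85 mm) begins 54 mm behind the grasp point. The pads swing forward as they close: fully open they stand 13 mm farther back than shut.
Start: joints at [1.413, 0.385, 0.008, 0, -1.194, -0.259], TCP at [252.989, 571.485, 231.312] pointing down, gripper open.
Joint ranges: [-3.14, 3.14], [-1.21, 2.06], [-1.07, 1.41], [-3.16, 2.05], [-2.99, -0.16], [-3.1, 3.1]. Speed limits (rad/s): [2.79, 2.79, 3.14, 3.14, 3.14, 3.14].

### API

Orientations are given as a unit quaternion [x, y, z, w].
In Python, from bench import arm gives the robot as it stands.
- The arm moves only by the tool apply_moves, never from a script. Its argument "plan" is one flat list of numbers, 5 for each row, row after row: the gripper's target within -1 to 1 (shut at 1, half-way at 0, fully open at -1), then the shift along the world's x, y, z in m, then the turn about the world's z in degrees. A call has 1 to 8 rows; each row is the pose to reach, as a shift and turn from the pose commanded when the call began; what a row does not reach only later rows make up. A row lasts 1/12 s, in which the tool goes at most 41.7 mm and 7.16 degrees, less where a joint would pass 70% of its speed; a pose out of reach is approached as far as the arm can. A call with a gripper value outside its range is refused whole. The fingers move at their own pace and stop on an object; the grip force is fixed at half the most. Time passes only in rows, so rows that repeat a pose let the fingers close. It gives the time, the measured TCP pose, the force and the opening at its end, in the units of the state.
- arm.read_state(): the state, without advancing time (a new reading comes with each control period).
- arm.get_image(name): name is "scene" or "top" or "wrist"; returns a dict with "color" (480x640x3 uint8, red, green, blue), "range_z" (480x640 float32, mm along the optical axis (not along the pixel's ray), 0 where there is no reading), "camera_matrix" (3x3 intrinsics, pixels), "camera_from_world" (4x4, takes a point from world to camera coordinates); the wrist camera has in their place "mount" (4x4, takes a point from camera to tool coordinates, whose origin is the TCP and whose axes are the flange's). Camera axes: x right, y down, z forward; pixel columns grow to the right and rows downward; lengths in mm; the calibration is good to about 2 mm. A picture is of the moment at which its call begins: read the wrist's pose just before it.
- arm.job_done(): hands the job in, once; it reports no verdict.
The state is a dict: "clock": time; "joints": joint angles; "joint_vel": joint speeds; "joint_efforts": joint torques, N m; "position": TCP position; "ee_rot": TCP orientation; "contact_force": force on the tool from outside, world axes, zero at the start; "wrist_torque": the same for the moment, N m; "gripper_width": finger opening in mm.
Only numpy, scipy, OpenCV 4.12 (cv2) and the standard library are available. Lean on these libraries where they do the work, as an engineer would, in place of code of your own. Each camera call takes 0.05 s, during which the arm holds its last target.

## Working session

There is one attempt and no reset: what is moved stays moved. The work goes in short steps, Python scripts to look and compute and a tool call to move; the robot and the scene stay as the last step left them, time stands still between calls to the robot, and variables do not carry over. Pictures are saved under pics/ and viewed, and the job is handed in when it is done.

Besides the shell and the picture viewer there is one more tool, called after "Emit:" as a command line: name --argument value ..., lists and objects as JSON in quotes. apply_moves: Moves the arm, as the interface text tells. Its arguments: {"type":"object","properties":{"plan":{"type":"array","items":{"type":"number"}}},"required":["plan"]}

```bash
mkdir -p pics; ls
python3 - <<'E'
from bench import arm
import cv2, numpy as np
s=arm.read_state(); print(s)
for n in ["scene","top"]:
    im=arm.get_image(n); cv2.imwrite(f"pics/{n}0.png",im["color"][:,:,::-1]); np.savez(f"{n}0.npz",**im)
    print(n,im["camera_matrix"],im["camera_from_world"])
E
```

```text
pics
{'clock': 0.0, 'joints': array([ 1.41258634e+00,  3.85575701e-01,  6.63848811e-03, -4.93326731e-04,
       -1.19400404e+00, -2.58612091e-01]), 'joint_vel': array([-0.00048559,  0.00089069,  0.00017805,  0.00010655, -0.00068641,
        0.00087138]), 'joint_efforts': array([-3.82333965e-04, -3.92287338e+01,  1.88397413e+01,  4.18623626e+00,
       -4.62192416e-03,  1.23204796e-06]), 'position': array([252.77708601, 570.96950584, 230.21582564]), 'ee_rot': array([ 9.78341493e-01, -2.06994493e-01, -1.75157443e-04,  1.08261527e-03]), 'contact_force': array([ 0.30210303,  0.44008952, -0.39705227]), 'wrist_torque': array([-0.02361857, -0.03032028,  0.05555381]), 'gripper_width': 85.23630618386558}
scene [[495.37587995   0.         318.61323383]
 [  0.         495.37587995 243.2835977 ]
 [  0.           0.           1.        ]] [[-7.93976939e-01  6.07931194e-01 -4.50373048e-03  4.98870772e+02]
 [ 3.37399857e-01  4.34467954e-01 -8.35104145e-01 -1.36342285e+02]
 [-5.05729134e-01 -6.64572991e-01 -5.50073434e-01  1.17285833e+03]
 [ 0.00000000e+00  0.00000000e+00  0.00000000e+00  1.00000000e+00]]
top [[570.90909037   0.         322.72555095]
 [  0.         570.90909037 238.81224851]
 [  0.           0.           1.        ]] [[-2.48534959e-02 -9.98896301e-01  3.98557905e-02 -1.68520341e+01]
 [-9.94890763e-01  2.08121792e-02 -9.87887744e-02  5.94243653e+02]
 [ 9.78502555e-02 -4.21074042e-02 -9.94309959e-01  8.78292493e+02]
 [ 0.00000000e+00  0.00000000e+00  0.00000000e+00  1.00000000e+00]]
```

View pics/scene0.png

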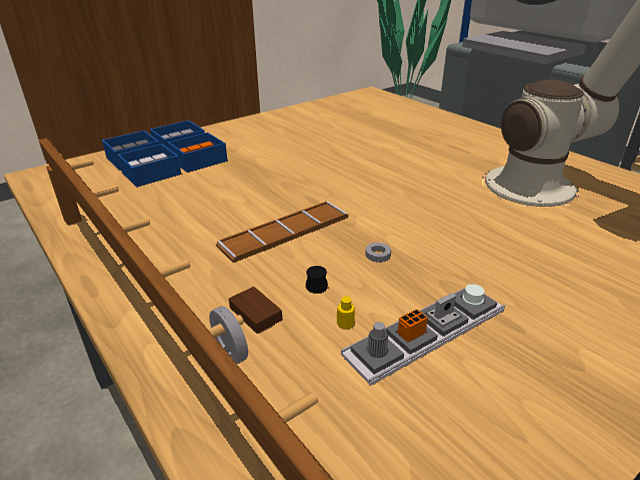

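View pics/top0.png

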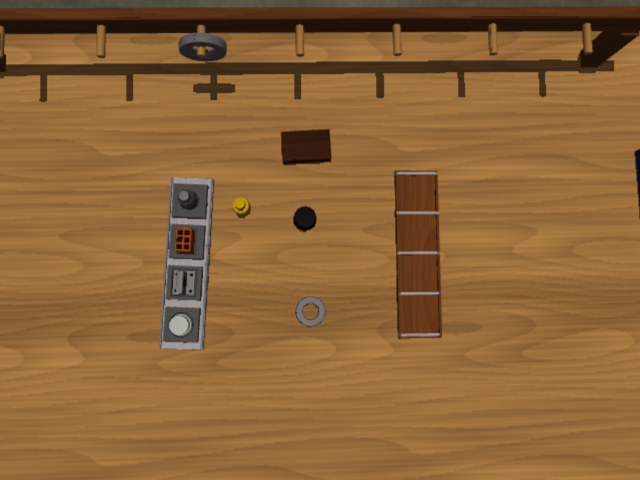

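The top view shows the checking rack on the left, at about (187,263). From near to far it holds the window (180,325), bracket (184,283), housing (184,240) and gauge (187,199), with the yellow decoy at (241,206). The oak rack is on the right, at about (418,254). Next I'll measure these positions.

```bash
cat > h.py <<'E'
import numpy as np, cv2
def cam(im):
    K=im["camera_matrix"];T=im["camera_from_world"]; W=np.linalg.inv(T); return K,T,W
def onplane(uv,z,K,W):
    uv=np.atleast_2d(uv).astype(float)
    d=np.c_[(uv[:,0]-K[0,2])/K[0,0],(uv[:,1]-K[1,2])/K[1,1],np.ones(len(uv))]@W[:3,:3].T
    o=W[:3,3]; t=(z-o[2])/d[:,2]; return o+d*t[:,None]
def cloud(im,W=None):
    K=im["camera_matrix"]; W=np.linalg.inv(im["camera_from_world"]) if W is None else W
    r=im["range_z"]; v,u=np.mgrid[:480,:640]
    P=np.stack([(u-K[0,2])/K[0,0]*r,(v-K[1,2])/K[1,1]*r,r],-1)
    P=P@W[:3,:3].T+W[:3,3]; P[r<=0]=np.nan; return P
E
python3 - <<'E'
from h import *
im=dict(np.load("top0.npz")); K,T,W=cam(im); P=cloud(im); c=im["color"].astype(int)
def rep(n,m,z=None):
    q=P[m]; q=q[np.isfinite(q[:,0])]
    cnt=np.argwhere(m)[:,::-1].astype(np.float32)
    wp=onplane(cnt,z,K,W)[:,:2].astype(np.float32) if z is not None else q[:,:2].astype(np.float32)
    r=cv2.minAreaRect(wp); print(n,len(q),"med",np.round(np.median(q,0),1),"rect",np.round(r[0],1),np.round(r[1],1),round(r[2],2))
Z=P[...,2]; v,u=np.mgrid[:480,:640]
print("table z", np.nanmedian(Z[380:460,100:500]))
box=lambda a,b,c_,d:(u>=a)&(u<b)&(v>=c_)&(v<d)
L=box(150,226,170,360)
rep("checkrack z>5",L&(Z>5)&(Z<14.5),None)
rep("oak",box(380,460,160,350)&(Z>5),None)
rep("gauge top",L&(Z>50)&(v<220)); rep("gauge shoulder",L&(Z>35)&(v<220))
hsv=cv2.cvtColor(im["color"],cv2.COLOR_RGB2HSV)
rep("housing top",L&(Z>40)&(v>222)&(v<260))
rep("bracket top",L&(Z>44)&(v>262)&(v<300)); rep("bracket foot",L&(Z>18.)&(v>262)&(v<302))
rep("window top",L&(Z>30)&(v>304)&(v<345))
for a,b,n in [(225,260,"yellow"),(285,325,"loupe")]: rep(n,box(a,b,190,235)&(Z>8))
rep("ring",box(290,330,290,335)&(Z>8)); rep("case",box(275,335,125,168)&(Z>15))
for n,m in [("gauge",(v<222)),("housing",(v>222)&(v<260)),("br",(v>262)&(v<302)),("win",(v>302)&(v<345))]:
    print(n,"maxz",np.nanmax(Z[L&m]), np.nanpercentile(Z[L&m],[50,80,90,95]))
g=cv2.resize(im["color"][160:355,150:450,::-1],None,fx=2.6,fy=2.6,interpolation=cv2.INTER_CUBIC); cv2.imwrite("pics/topcrop.png",g)
E
```

```text
table z -0.47254066625623636
checkrack z>5 2976 med [561.1 181.5   8.7] rect [559.3 183.2] [290.8  99.1] 0.31
oak 6664 med [ 566.7 -186.3    7.8] rect [ 562.6 -178.5] [ 97.8 294.2] 85.82
gauge top 104 med [661.1 181.8  62.9] rect [661.7 182.8] [15.6 18.7] 37.99
gauge shoulder 249 med [659.8 180.   48.8] rect [661.8 182.3] [25.4 26.4] 60.02
housing top 375 med [596.4 186.7  45.7] rect [597.1 186.7] [24.2 37. ] 85.69
bracket top 151 med [531.4 190.5  51.1] rect [530.9 191.5] [10.3 32.2] 88.39
bracket foot 676 med [530.1 188.   20.2] rect [530.7 191.2] [53.9 53.7] 86.82
window top 310 med [464.7 195.2  37.7] rect [465.1 195.8] [28.7 28.6] 11.76
yellow 256 med [647.5  97.8  34.3] rect [650.   99.2] [27.  25.8] 87.91
loupe 433 med [628.3  -1.6  32.8] rect [629.3  -1.6] [35.7 34.5] 89.83
ring 492 med [480.3  -7.6  13.2] rect [480.7  -7.2] [46.4 46.2] 88.3
case 1486 med [749.   -6.   21.1] rect [749.7  -6.7] [51.3 80. ] 1.73
gauge maxz 67.71470501377019 [ 2.87346373 16.96178932 19.50460451 45.8471602 ]
housing maxz 51.33039705277963 [ 8.46063651 18.88350829 44.48755633 46.24950601]
br maxz 55.82414422319323 [ 8.28634738 18.49235458 20.80839939 45.31382867]
win maxz 41.95181053795204 [ 8.02506788 18.24370667 25.82542076 37.63415959]
```

View pics/topcrop.png

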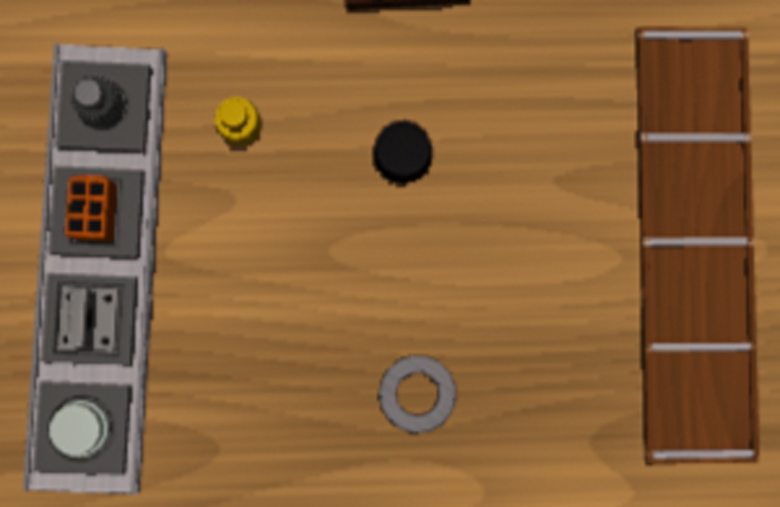

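Run:
```python
from h import *
for n in ["top","scene"]:
    im=dict(np.load(n+"0.npz")); K,T,W=cam(im); c=im["color"].astype(int)
    # predicted oak region
    sat=c.max(2)-c.min(2); v,u=np.mgrid[:480,:640]
    box=(u>380)&(u<455)&(v>160)&(v<350) if n=="top" else (u>210)&(u<360)&(v>195)&(v<265)
    m=(box&(sat<45)&(c.min(2)>95)).astype(np.uint8)
    k,lab,st,ce=cv2.connectedComponentsWithStats(m); C=[]
    for i in range(1,k):
        if st[i,4]<15: continue
        pts=np.argwhere(lab==i)[:,::-1]; w=onplane(pts,12,K,W)[:,:2].astype(np.float32)
        r=cv2.minAreaRect(w); print(n,st[i,4],np.round(ce[i],1),np.round(w.mean(0),1),np.round(r[0],1),np.round(r[1],1),round(r[2],1)); C.append(r[0])
    # oak: reddish board
    h=cv2.cvtColor(im["color"],cv2.COLOR_RGB2HSV)
    C=np.array(C); 
    if len(C)>2:
        o=C.mean(0); d=np.linalg.svd(C-o)[2][0]; d*=np.sign(d[0]); print("dir deg",np.degrees(np.arctan2(d[1],d[0])),"centre",o, "spacing",np.diff(np.sort((C-o)@d)))
```

```text
top 103 [417.1 172.9] [ 701.5 -190. ] [ 701.4 -188.1] [60.   3.4] 89.1
top 112 [417.6 212. ] [ 636.3 -188. ] [ 636.4 -188.7] [62.8  3.3] 88.9
top 99 [419.2 252.2] [ 570.3 -188. ] [ 570.6 -185.2] [60.8  3.3] 88.7
top 109 [418.7 293. ] [ 504.2 -184.4] [ 504.1 -185.7] [60.4  3.2] 88.6
top 108 [420.6 334.1] [ 438.5 -184.8] [ 438.6 -183.8] [61.5  3.2] 88.4
dir deg -1.0254859059936634 centre [ 570.22525635 -186.29798889] spacing [65.55445108 66.50622122 65.78296971 65.03059265]
scene 38 [336.  207.3] [ 440.7 -183.7] [ 440.7 -185.2] [64.9  5.1] 89.3
scene 44 [310.9 216.3] [ 506.3 -186.1] [ 506.2 -186.7] [61.7  5.9] 88.9
scene 46 [284.5 226.2] [ 572.  -186.8] [ 572.1 -187.4] [58.5  5.9] 89.3
scene 51 [256.1 236.6] [ 638.  -188.7] [ 638. -189.] [60.9  5.7] 88.9
scene 55 [225.9 248.1] [ 704.1 -189.1] [ 704.1 -187. ] [66.5  5.3] 89.6
dir deg -0.5134338938351992 centre [ 572.23041992 -187.06960754] spacing [65.52383207 65.90779266 65.92145429 66.03310063]
```

Emit:
apply_moves --plan '[-1,0.02,-0.036,0,4,-1,0.04,-0.07,0,8,-1,0.06,-0.105,0,12,-1,0.08,-0.14,0,16,-1,0.1,-0.176,0,20,-1,0.12,-0.211,-0.01,20.1,-1,0.14,-0.246,-0.02,20.1,-1,0.159,-0.281,-0.03,20.1]'

```text
clock: 0.77
position: [412.4, 288.6, 200.9]
ee_rot: [0.999, -0.033, 0.0, -0.0]
contact_force: [0.8, 1.0, 0.1]
gripper_width: 85.1
```

Emit:
apply_moves --plan '[-0.5,0.018,-0.032,-0.02,0,-0.3,0.036,-0.063,-0.03,0,-0.3,0.053,-0.094,-0.04,0,-0.3,0.053,-0.094,-0.04,0,-0.3,0.053,-0.094,-0.04,0]'

```text
clock: 1.18
position: [465.1, 194.4, 160.2]
ee_rot: [0.999, -0.035, -0.001, 0.001]
contact_force: [-0.9, -0.3, 0.8]
gripper_width: 55.7
```

```bash
cat >> h.py <<'E'
from scipy.spatial.transform import Rotation as R
def toolT(s):
    T=np.eye(4); T[:3,:3]=R.from_quat(s["ee_rot"]).as_matrix(); T[:3,3]=s["position"]; return T
def wrist(name):
    from bench import arm
    s=arm.read_state(); im=arm.get_image("wrist"); W=toolT(s)@im["mount"]
    cv2.imwrite(f"pics/{name}.png",im["color"][:,:,::-1]); np.savez(name+".npz",W=W,**im)
    a=np.degrees(np.arctan2(W[1,1],W[0,1])); 
    ty=toolT(s)[:3,1]; print("clock",round(s["clock"],2),"pos",np.round(s["position"],1),"jaw deg",round(np.degrees(np.arctan2(ty[1],ty[0]))%180,2),"tilt",np.round(toolT(s)[:3,2],3),"w",round(s["gripper_width"],1),"F",np.round(s["contact_force"],1),"j",np.round(s["joints"],2))
    return s,im,W
E
python3 - <<'E'
from h import *
s,im,W=wrist("w1"); print(im["mount"],im["camera_matrix"]); print(W)
E
```

```text
clock 1.18 pos [465.1 194.4 160.2] jaw deg 86.0 tilt [-0.002 -0.002 -1.   ] w 55.7 F [-0.9 -0.3  0.8] j [ 0.72  0.25 -0.39 -0.   -0.94  0.78]
[[-8.92631756e-04 -9.65763546e-01 -2.59422391e-01  6.50869802e+01]
 [ 9.99999451e-01 -7.19876516e-04 -7.60924176e-04 -6.23758792e-01]
 [ 5.48120742e-04 -2.59422928e-01  9.65763658e-01 -1.43012170e+02]
 [ 0.00000000e+00  0.00000000e+00  0.00000000e+00  1.00000000e+00]] [[416.1369862    0.         311.31393556]
 [  0.         416.1369862  244.73977911]
 [  0.           0.           1.        ]]
[[-7.06270244e-02 -9.62829979e-01 -2.60711056e-01  5.30351653e+02]
 [-9.97502074e-01  6.84858744e-02  1.73001881e-02  1.90735974e+02]
 [ 1.19788484e-03  2.61281680e-01 -9.65261855e-01  3.03124997e+02]
 [ 0.00000000e+00  0.00000000e+00  0.00000000e+00  1.00000000e+00]]
```

View pics/w1.png

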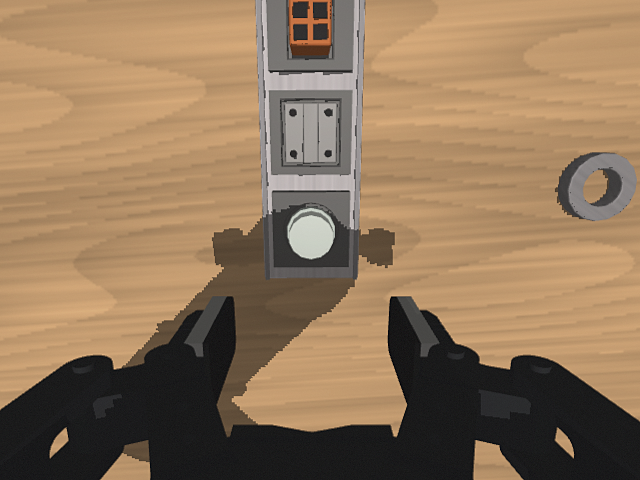

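The wrist view shows the window at (311,234), centred between the jaws, with the bracket at (310,132) and part of the housing at (310,28). I'll measure the parts and the rack direction from this view.

```bash
cat >> h.py <<'E'
def blob(im,W,box,zlo,zhi,plane):
    P=cloud(im,W); v,u=np.mgrid[:480,:640]; a,b,c,d=box
    m=((u>=a)&(u<b)&(v>=c)&(v<d)&(P[...,2]>zlo)&(P[...,2]<zhi)).astype(np.uint8)
    m=cv2.morphologyEx(m,cv2.MORPH_OPEN,np.ones((3,3),np.uint8))
    k,lab,st,ce=cv2.connectedComponentsWithStats(m); i=1+np.argmax(st[1:,4]); pts=np.argwhere(lab==i)[:,::-1]
    w=onplane(pts,plane,im["camera_matrix"],W)[:,:2].astype(np.float32); r=cv2.minAreaRect(w)
    print("  z med",round(float(np.nanmedian(P[...,2][lab==i])),1),"n",len(pts),"rect",np.round(r[0],1),np.round(r[1],1),round(r[2],1),"px",np.round(ce[i],0)); return r
E
python3 - <<'E'
from h import *
im=dict(np.load("w1.npz")); W=im["W"]
blob(im,W,(270,350,195,265),33,44,38); blob(im,W,(270,350,90,175),44,60,52); blob(im,W,(270,350,90,175),18.6,24,20); blob(im,W,(270,350,0,80),41,52,46)
E
```

```text
z med 38.4 n 1572 rect [464.5 195.3] [28.8 29.8] 85.1 px [311. 236.]
  z med 52.3 n 950 rect [529.8 191. ] [ 8.9 33.2] 85.9 px [310. 132.]
  z med 20.4 n 1057 rect [529.  179.8] [11.3 37.5] 86.2 px [327. 132.]
  z med 46.5 n 2005 rect [589. 187.] [23.8 23.3] 86.0 px [310.  23.]
```

Run:
```python
from h import *
im=dict(np.load("w1.npz")); M=im["mount"]; P=cloud(im,M)  # tool coords
for (a,b,c,d) in [(180,240,290,380),(385,445,290,380)]:
    q=P[c:d,a:b].reshape(-1,3); q=q[np.isfinite(q[:,0])&(np.abs(q[:,2])<60)]
    print(len(q),"z max",np.percentile(q[:,2],[50,90,98,99.5]),"x",np.percentile(q[:,0],[1,99]),"y",np.percentile(q[:,1],[1,50,99]))
```

```text
3888 z max [-30.78464597 -13.14944965  -7.4923259   -5.52435264] x [-10.04414287  12.2456145 ] y [-41.10072409 -29.30931254 -27.31013072]
3941 z max [-30.9580679  -13.06483491  -7.4056967   -5.42074949] x [-9.87737786 12.26715168] y [25.9704587  28.06650569 39.83207554]
```

Emit:
apply_moves --plan '[-0.15,-0.0005,0.001,-0.035,0,-0.15,-0.0005,0.001,-0.07,0,-0.15,-0.0005,0.001,-0.1,0,-0.15,-0.0005,0.001,-0.12,0,-0.15,-0.0005,0.001,-0.132,0,-0.15,-0.0005,0.001,-0.139,0,-0.15,-0.0005,0.001,-0.139,0]'

```text
clock: 1.82
position: [463.7, 198.2, 21.3]
ee_rot: [0.999, -0.032, -0.001, 0.001]
contact_force: [0.3, -0.5, -0.4]
gripper_width: 48.9
```

Run:
```python
from h import *
s,im,W=wrist("w2")
P=cloud(im,im["mount"])
for (a,b,c,d) in [(150,311,260,400),(311,480,260,400)]:
    q=P[c:d,a:b].reshape(-1,3); q=q[np.isfinite(q[:,0])&(np.abs(q[:,2])<60)&(np.abs(q[:,1])>20)]
    print(np.percentile(q[:,2],[98,99.5]))
```

```text
clock 1.82 pos [463.7 198.2  21.3] jaw deg 86.32 tilt [-0.002 -0.001 -1.   ] w 48.9 F [ 0.3 -0.5 -0.4] j [ 0.73  0.45 -0.53 -0.   -0.59  0.78]
[21.70509359 22.06124066]
[21.90707606 22.23979933]
```

View pics/w2.png

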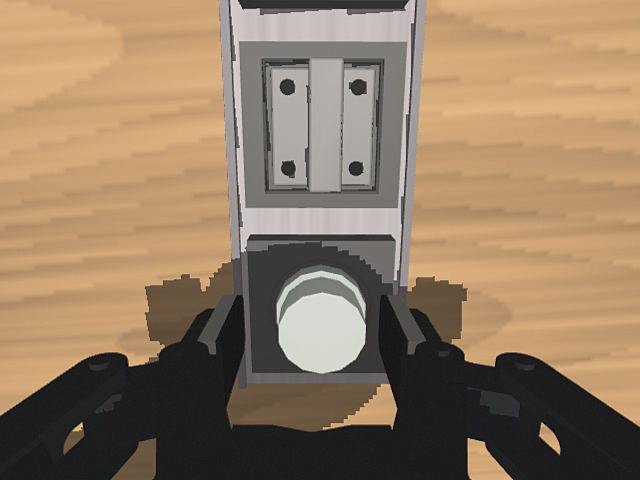

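The wrist view shows the window at (322,333), about 3 mm toward the right jaw. I'll correct for that and close.

Emit:
apply_moves --plan '[-0.15,0.0008,-0.003,0,0,-0.15,0.0008,-0.003,0,0,0.3,0.0008,-0.003,0,0,0.6,0.0008,-0.003,0,0,0.6,0.0008,-0.003,0,0,0.6,0.0008,-0.003,0,0]'

```text
clock: 2.37
position: [465.8, 194.8, 23.6]
ee_rot: [0.999, -0.033, 0.001, -0.001]
contact_force: [-2.1, -1.0, 5.5]
gripper_width: 27.6
```

Run:
```python
from h import *
s,im,W=wrist("w3")
```

```text
clock 2.37 pos [465.8 194.8  23.6] jaw deg 86.23 tilt [ 0.002  0.001 -1.   ] w 27.6 F [-2.1 -1.   5.5] j [ 0.72  0.44 -0.53  0.   -0.59  0.79]
```

View pics/w3.png

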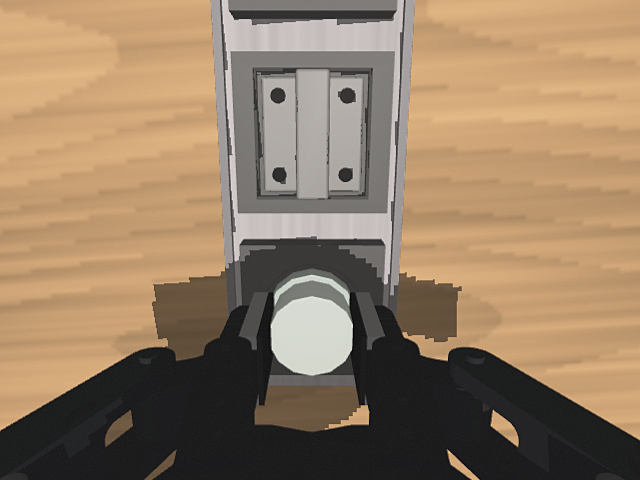

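Emit:
apply_moves --plan '[1,0,0,0.001,0,1,0,0,0.002,0,1,0,0,0.003,0,1,0,0,0.008,0,1,0,0,0.02,0,1,0,0,0.04,0,1,0,0,0.06,0,1,0,0,0.06,0]'

```text
clock: 3.08
position: [467.5, 196.0, 86.1]
ee_rot: [0.999, -0.032, 0.003, -0.002]
contact_force: [0.3, 0.1, -0.5]
gripper_width: 27.8
```

Run:
```python
from h import *
s,im,W=wrist("w4")
```

```text
clock 3.08 pos [467.5 196.   86.1] jaw deg 86.28 tilt [ 0.006  0.004 -1.   ] w 27.8 F [ 0.3  0.1 -0.5] j [ 0.72  0.34 -0.48  0.   -0.74  0.79]
```

View pics/w4.png

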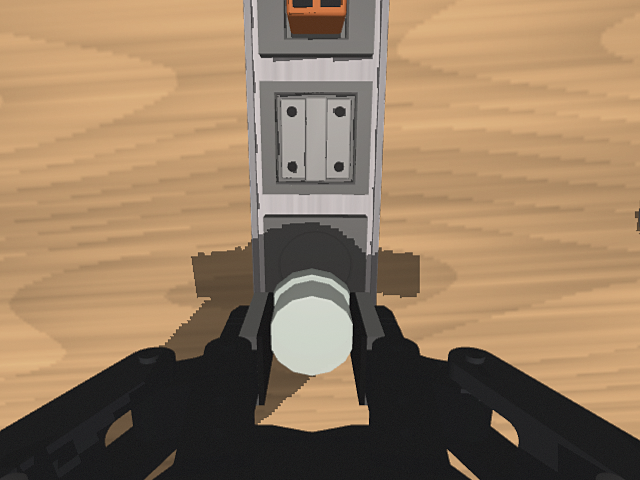

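The window is lifted at (312,335), with its pocket empty behind it. I'll measure its offset in the hand.

Run:
```python
from h import *
im=dict(np.load("w4.npz")); P=cloud(im,im["mount"])
q=P[300:375,275:350]; z=q[...,2]; print(np.nanpercentile(z,[5,25,50,75,95]))
top=np.nanmedian(q[30:60,20:55,2]); m=np.abs(z-top)<1.5; pts=np.argwhere(m)[:,::-1]+[275,300]
w=onplane(pts,top,im["camera_matrix"],im["mount"])[:,:2].astype(np.float32); print(top,cv2.minAreaRect(w),cv2.minEnclosingCircle(w))
```

```text
[-15.6823224  -15.09538799 -14.66144536 -14.15239993  85.00461716]
-14.77357991138031 ((-2.116058349609375, -0.5289535522460938), (27.66158103942871, 25.394804000854492), 0.038688935339450836) ((-1.2663242816925049, -0.7956522703170776), 14.996878623962402)
```

Emit:
apply_moves --plan '[1,0.005,-0.009,0.03,0,1,0.016,-0.03,0.045,0.5,1,0.034,-0.063,0.045,1,1,0.053,-0.099,0.045,1.5,1,0.072,-0.135,0.045,2,1,0.091,-0.17,0.045,2.5,1,0.11,-0.205,0.045,2.5,1,0.129,-0.24,0.045,2.5]'

```text
clock: 3.8
position: [594.1, -47.4, 126.0]
ee_rot: [1.0, -0.011, -0.001, 0.0]
contact_force: [1.5, 0.7, -1.3]
gripper_width: 27.7
```

Emit:
apply_moves --plan '[1,0.018,-0.035,0,0,1,0.036,-0.069,0,0,1,0.053,-0.1,0,0,1,0.066,-0.125,-0.01,0,1,0.074,-0.139,-0.03,0,1,0.0765,-0.1435,-0.05,0,1,0.0765,-0.1435,-0.06,0,1,0.0765,-0.1435,-0.06,0]'

```text
clock: 4.47
position: [667.8, -188.8, 62.4]
ee_rot: [1.0, -0.012, -0.004, -0.001]
contact_force: [-0.3, 1.1, 0.6]
gripper_width: 28.0
```

Run:
```python
from h import *
s,im,W=wrist("w5")
```

```text
clock 4.47 pos [ 667.8 -188.8   62.4] jaw deg 88.63 tilt [-0.009  0.002 -1.   ] w 28.0 F [-0.3  1.1  0.6] j [-0.04  0.65  0.01 -0.   -0.94  1.59]
```

View pics/w5.png

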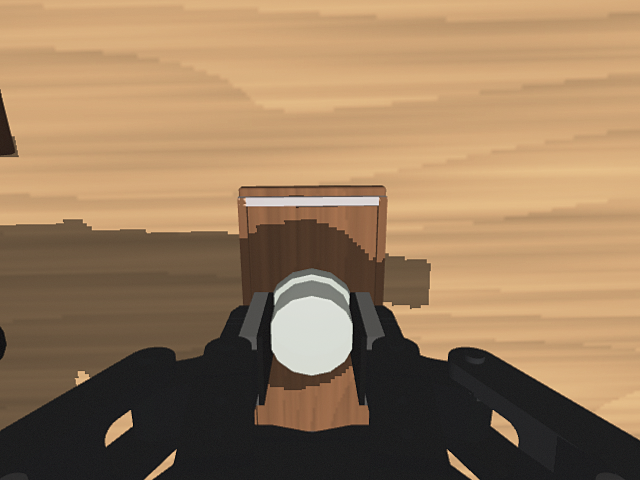

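The window is over the farthest compartment, whose far rib is at (312,201). I'll check the centring from this view.

Run:
```python
from h import *
from bench import arm
print(arm.read_state()["position"])
im=dict(np.load("w5.npz")); W=im["W"]; K=im["camera_matrix"]
c=im["color"].astype(int); m=(c.max(2)-c.min(2)<45)&(c.min(2)>150); m[:180]=0;m[215:]=0
p=np.argwhere(m)[:,::-1]; w=onplane(p,12,K,W); print("rib centre",w.mean(0),w.min(0),w.max(0))
print("lip edges", onplane([[243,240],[384,240],[243,290],[384,290]],12,K,W))
```

```text
[ 669.13859887 -188.62104115   64.86340751]
rib centre [ 701.71345544 -189.49096115   12.        ] [ 699.28975735 -219.97132509   12.        ] [ 703.96103132 -158.15365      12.        ]
lip edges [[ 683.71293603 -155.58080984   12.        ]
 [ 682.07410049 -223.16221613   12.        ]
 [ 658.08032787 -153.81621251   12.        ]
 [ 656.40266244 -223.72748259   12.        ]]
```

Emit:
apply_moves --plan '[1,0.001,-0.0005,-0.015,0,1,0.001,-0.0005,-0.03,0,1,0.001,-0.0005,-0.038,0,1,0.001,-0.0005,-0.042,0,1,0.001,-0.0005,-0.044,0,1,0.001,-0.0005,-0.045,0,1,0.001,-0.0005,-0.045,0,1,0.001,-0.0005,-0.045,0]'

```text
clock: 5.18
position: [672.3, -189.5, 23.3]
ee_rot: [1.0, -0.011, 0.001, 0.0]
contact_force: [-0.1, 1.2, -0.2]
gripper_width: 27.2
```

Run:
```python
from h import *
s,im,W=wrist("w6")
P=cloud(im,im["mount"]); q=P[300:375,275:350]; print(np.nanmedian(q[30:60,20:55,2]))
c=im["color"].astype(int);K=im["camera_matrix"]
m=(c.max(2)-c.min(2)<45)&(c.min(2)>150); m[240:]=0
p=np.argwhere(m)[:,::-1]; w=onplane(p,12,K,W); print("rib",np.median(w,0))
```

```text
clock 5.18 pos [ 672.3 -189.5   23.3] jaw deg 88.73 tilt [ 0.002 -0.    -1.   ] w 27.2 F [-0.1  1.2 -0.2] j [-0.04  0.69 -0.02  0.   -0.86  1.59]
-14.696722611635522
rib [ 701.68606436 -190.79027078   12.        ]
```

View pics/w6.png

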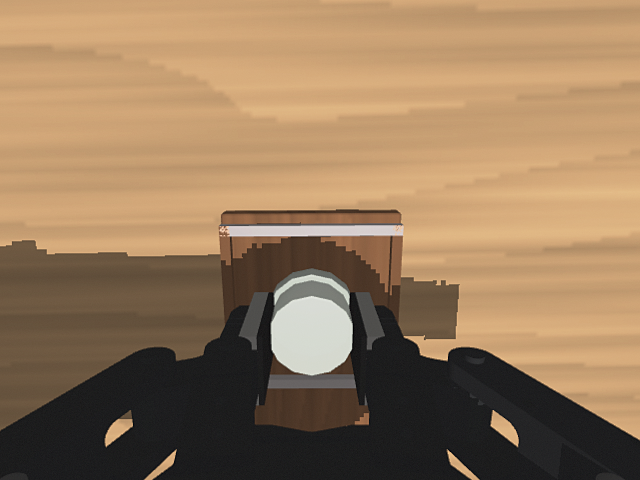

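Run:
```python
from h import *
im=dict(np.load("w6.npz")); K=im["camera_matrix"];W=im["W"]
print(onplane([[312,230],[312,381],[222,290],[401,290],[231,290],[392,290]],12,K,W))
P=cloud(im,W); print(P[376:386,290:330:10,2], P[225:235,312,2])
print(P[228:232,312],P[381,312])
```

```text
[[ 701.84461499 -189.64148719   12.        ]
 [ 636.72470067 -188.17241337   12.        ]
 [ 678.33752536 -153.5114392    12.        ]
 [ 676.72141445 -224.27281646   12.        ]
 [ 678.25625503 -157.06985845   12.        ]
 [ 676.80265807 -220.7155664    12.        ]]
[[ 8.63922317  9.98771392  9.56967076 10.84819496]
 [ 9.20250935 10.76468142 11.51026498 10.8858031 ]
 [10.25342056 11.26438569 11.50284386 11.84977205]
 [12.22253186 11.87151102 13.0917099  12.03715261]
 [13.17672486 12.30722455 12.91667069 12.30436783]
 [13.31572464 12.30515399 11.04892335 12.47763979]
 [12.61109291 13.46292094 13.15501838 12.40231276]
 [12.60393242 13.09809057 12.70155384 12.32461064]
 [12.25264665 12.7923521  12.19093539 12.1283677 ]
 [12.69011242 12.03442597 11.88757983 13.14802534]] [12.54315874 12.77312109 12.341376   12.70509727 13.21833267 13.05720202
 12.49695547 12.13025895 12.33504935 12.37184707]
[[ 702.7815217  -189.66176605   12.70509727]
 [ 702.5105778  -189.65502967   13.21833267]
 [ 702.08707348 -189.64567153   13.05720202]
 [ 701.56972126 -189.63468149   12.49695547]] [ 636.70287927 -188.17196183   11.96649038]
```

Emit:
apply_moves --plan '[1,-0.0015,0,-0.002,0,1,-0.0015,0,-0.0035,0,1,-0.0015,0,-0.0048,0,1,-0.0015,0,-0.0055,0,1,-0.0015,0,-0.006,0,1,-0.0015,0,-0.006,0]'

```text
clock: 5.73
position: [670.1, -189.6, 17.7]
ee_rot: [1.0, -0.011, -0.0, 0.0]
contact_force: [-2.7, 0.9, 6.1]
gripper_width: 27.3
```

Emit:
apply_moves --plan '[0.2,0,0,0.0005,0,0,0,0,0.0005,0,-0.15,0,0,0.0005,0,-0.15,0,0,0.001,0,-0.15,0,0,0.01,0,-0.15,0,0,0.035,0,-0.15,0,0,0.07,0,-0.15,0,0,0.1,0]'

```text
clock: 6.4
position: [670.3, -189.7, 118.1]
ee_rot: [1.0, -0.011, -0.0, 0.0]
contact_force: [1.4, -0.2, 1.6]
gripper_width: 49.1
```

Run:
```python
from h import *
s,im,W=wrist("w7")
blob(im,W,(240,390,180,420),28,36,32)
```

```text
clock 6.4 pos [ 670.3 -189.7  118.1] jaw deg 88.74 tilt [-0.    -0.001 -1.   ] w 49.1 F [ 1.4 -0.2  1.6] j [-0.04  0.59  0.06  0.   -1.04  1.59]
  z med 32.4 n 2025 rect [ 669.4 -188.7] [28.8 29.8] 88.7 px [311. 252.]
```

View pics/w7.png

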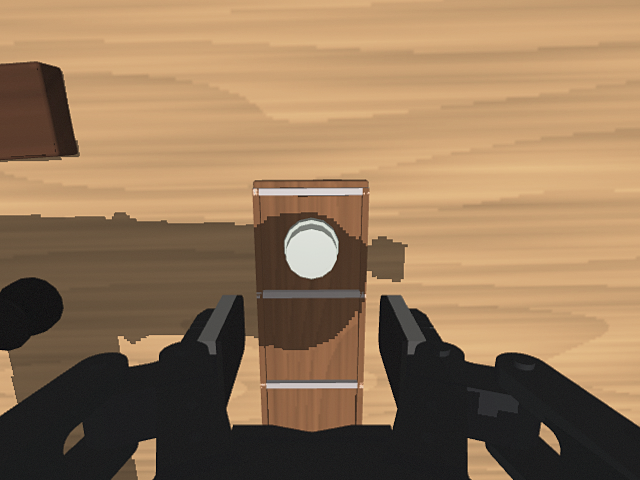

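The window stands centred in the farthest compartment at (311,252), measured at (669.4, -188.7). Next is the bracket.

Emit:
apply_moves --plan '[-0.3,-0.005,0.014,0.01,0,-0.3,-0.016,0.042,0.01,-0.5,-0.3,-0.028,0.076,0.01,-1,-0.3,-0.041,0.111,0.01,-1.5,-0.3,-0.054,0.147,0.01,-2,-0.3,-0.067,0.182,0.01,-2.6,-0.3,-0.08,0.217,0.01,-2.6,-0.3,-0.093,0.252,0.01,-2.6]'

```text
clock: 7.12
position: [576.0, 64.2, 126.6]
ee_rot: [0.999, -0.034, 0.0, -0.0]
contact_force: [-0.4, -0.4, 0.7]
gripper_width: 55.5
```

Emit:
apply_moves --plan '[-0.3,-0.013,0.035,0,0,-0.3,-0.026,0.069,0,0,-0.3,-0.037,0.1,0,0,-0.3,-0.044,0.12,-0.005,0,-0.3,-0.0475,0.1285,-0.02,0,-0.3,-0.0475,0.1285,-0.04,0,-0.3,-0.0475,0.1285,-0.045,0,-0.3,-0.0475,0.1285,-0.045,0]'

```text
clock: 7.78
position: [528.4, 190.5, 79.9]
ee_rot: [0.999, -0.034, -0.002, 0.001]
contact_force: [-0.2, 0.7, 0.2]
gripper_width: 55.3
```

Run:
```python
from h import *
s,im,W=wrist("w8")
blob(im,W,(240,390,180,420),46,58,52)
```

```text
clock 7.78 pos [528.4 190.5  79.9] jaw deg 86.14 tilt [-0.004 -0.002 -1.   ] w 55.3 F [-0.2  0.7  0.2] j [ 0.63  0.44 -0.34 -0.   -0.8   0.87]
  z med 52.3 n 1537 rect [531.  191.1] [ 8.6 34.7] 86.4 px [311. 280.]
```

View pics/w8.png

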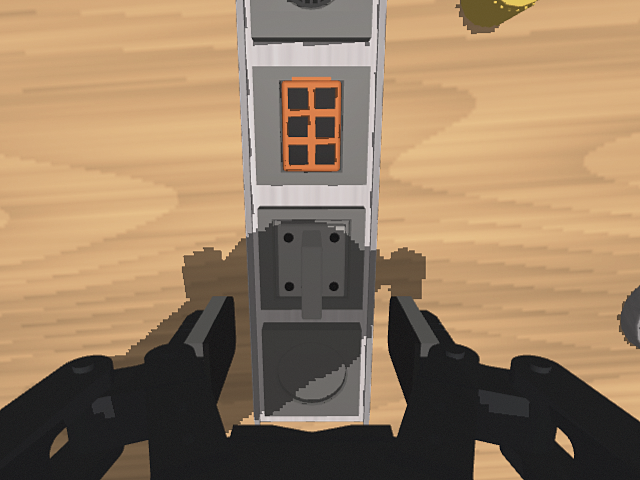

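The wrist view shows the bracket at (311,280), centred between the jaws, and the window nest empty. I'll descend and grip.

Emit:
apply_moves --plan '[-0.15,0.0005,0,-0.02,0,-0.15,0.0005,0,-0.038,0,-0.15,0.0005,0,-0.049,0,-0.15,0.0005,0,-0.055,0,-0.15,0.0005,0,-0.0565,0,-0.15,0.0005,0,-0.0565,0,0.3,0.0005,0,-0.0565,0,0.6,0.0005,0,-0.0565,0]'

```text
clock: 8.5
position: [530.9, 191.4, 25.8]
ee_rot: [0.999, -0.034, 0.001, -0.001]
contact_force: [0.5, -0.4, -0.5]
gripper_width: 25.7
```

Emit:
apply_moves --plan '[1,0,0,0,0,1,0,0,0,0,1,0,0,0,0,1,0,0,0,0,1,0,0,0,0]'

```text
clock: 8.92
position: [530.9, 191.4, 25.7]
ee_rot: [0.999, -0.034, 0.001, -0.0]
contact_force: [-1.4, 0.6, 5.7]
gripper_width: 7.8
```

Run:
```python
from h import *
s,im,W=wrist("w9")
```

```text
clock 8.92 pos [530.9 191.4  25.7] jaw deg 86.14 tilt [ 0.002  0.001 -1.   ] w 7.8 F [-1.4  0.6  5.7] j [ 0.63  0.51 -0.38  0.   -0.67  0.87]
```

View pics/w9.png

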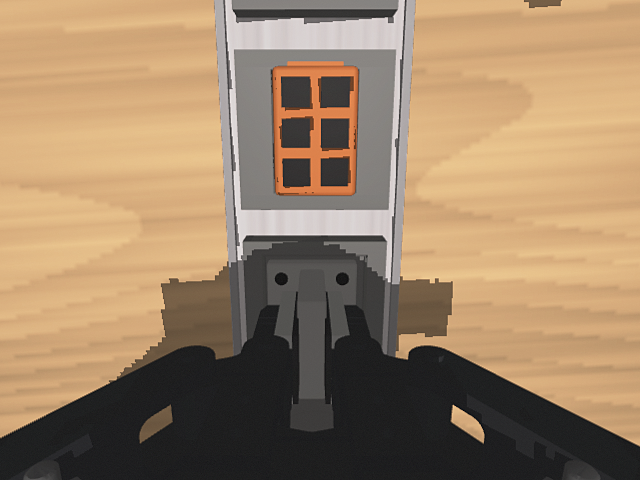

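The jaws hold the bracket plate with its foot level in the nest. I'll lift and carry it.

Emit:
apply_moves --plan '[1,0,0,0.006,0,1,0,0,0.025,0,1,0,0,0.055,0,1,0.001,-0.006,0.085,0,1,0.005,-0.026,0.1,0.5,1,0.011,-0.058,0.105,1,1,0.018,-0.092,0.105,1.5,1,0.025,-0.127,0.105,2]'

```text
clock: 9.63
position: [555.0, 63.1, 130.3]
ee_rot: [1.0, -0.016, 0.0, -0.0]
contact_force: [0.6, 1.3, -1.8]
gripper_width: 8.1
```

Emit:
apply_moves --plan '[1,0.007,-0.035,0,0.7,1,0.014,-0.071,0,0.7,1,0.021,-0.107,0,0.7,1,0.028,-0.143,0,0.7,1,0.034,-0.177,0,0.7,1,0.04,-0.208,0,0.7,1,0.045,-0.233,0,0.7,1,0.048,-0.248,-0.01,0.7]'

```text
clock: 10.3
position: [604.3, -186.9, 120.9]
ee_rot: [1.0, -0.011, 0.002, 0.0]
contact_force: [0.6, 0.3, -0.3]
gripper_width: 8.0
```

Emit:
apply_moves --plan '[1,0,-0.004,-0.02,0,1,0,-0.004,-0.045,0,1,0,-0.004,-0.065,0,1,0,-0.004,-0.075,0,1,0,-0.004,-0.08,0,1,0,-0.004,-0.08,0,1,0,-0.004,-0.08,0]'

```text
clock: 10.88
position: [603.9, -187.8, 40.4]
ee_rot: [1.0, -0.01, 0.001, 0.0]
contact_force: [-0.4, 0.0, -0.9]
gripper_width: 7.8
```

Run:
```python
from h import *
s,im,W=wrist("w10")
```

```text
clock 10.88 pos [ 603.9 -187.8   40.4] jaw deg 88.87 tilt [ 0.001 -0.    -1.   ] w 7.8 F [-0.4  0.  -0.9] j [-0.05  0.58 -0.19  0.   -0.8   1.6 ]
```

View pics/w10.png

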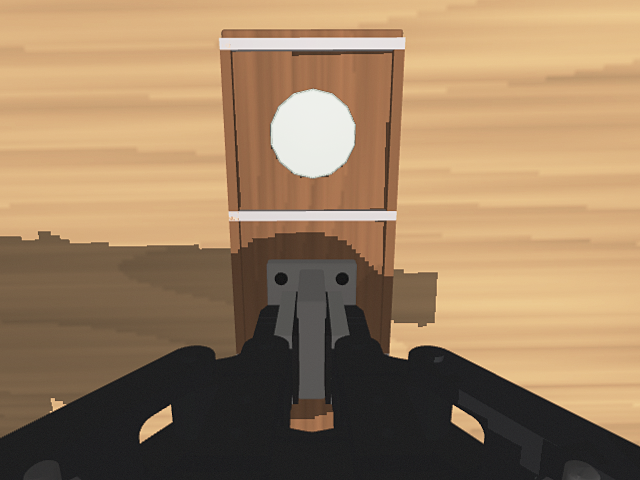

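The bracket is held level over the third compartment, with the rib at (312,216).

Run:
```python
from h import *
im=dict(np.load("w10.npz")); K=im["camera_matrix"];W=im["W"]
print(onplane([[312,44],[312,216],[231,290],[392,290]],12,K,W))
P=cloud(im,W); print("foot z",np.nanmedian(P[264:272,290:330,2]),"edge pts",P[262,[290,335]],P[275,[270,354]], "plate top",np.nanmedian(P[300:330,308:318],(0,1)))
blob(im,W,(250,370,240,420),26,32,29); blob(im,W,(280,345,240,440),58,75,66)
```

```text
[[ 701.53181048 -189.26456929   12.        ]
 [ 635.49458895 -187.92974809   12.        ]
 [ 603.18655344 -151.67904416   12.        ]
 [ 601.73378393 -222.40186176   12.        ]]
foot z 35.21843492148895 edge pts [[ 622.18595505 -179.32421152   33.39604991]
 [ 622.09857486 -196.266056     34.23104903]] [[ 617.83674668 -171.75388346   35.34923603]
 [ 617.06716021 -203.35012408   35.00282681]] plate top [ 615.73244061 -187.60605613   66.99469444]Traceback (most recent call last):
  File "<stdin>", line 5, in <module>
  File "h.py", line 27, in blob
    k,lab,st,ce=cv2.connectedComponentsWithStats(m); i=1+np.argmax(st[1:,4]); pts=np.argwhere(lab==i)[:,::-1]
                                                         ~~~~~~~~~^^^^^^^^^^
    return _wrapfunc(a, 'argmax', axis=axis, out=out, **kwds)
    return bound(*args, **kwds)
ValueError: attempt to get argmax of an empty sequence
```

Emit:
apply_moves --plan '[1,-0.0004,0.0003,-0.008,0,1,-0.0004,0.0003,-0.014,0,1,-0.0004,0.0003,-0.0175,0,1,-0.0004,0.0003,-0.0195,0,1,-0.0004,0.0003,-0.0205,0,1,-0.0004,0.0003,-0.021,0,1,-0.0004,0.0003,-0.021,0]'

```text
clock: 11.52
position: [602.4, -187.6, 19.8]
ee_rot: [1.0, -0.01, -0.001, 0.0]
contact_force: [-3.1, 1.2, 4.7]
gripper_width: 7.9
```

Emit:
apply_moves --plan '[0.5,0,0,0,0,0.2,0,0,0,0,-0.15,0,0,0,0,-0.15,0,0,0.002,0,-0.15,0,0,0.015,0,-0.15,0,0,0.045,0,-0.15,0,0,0.08,0,-0.15,0,0,0.1,0]'

```text
clock: 12.18
position: [604.5, -188.2, 122.5]
ee_rot: [1.0, -0.01, 0.002, 0.001]
contact_force: [-0.1, 0.1, 1.7]
gripper_width: 49.0
```

Run:
```python
from h import *
s,im,W=wrist("w11")
blob(im,W,(240,390,180,420),42,50,46); blob(im,W,(240,390,200,300),11.,60,14)
```

```text
clock 12.18 pos [ 604.5 -188.2  122.5] jaw deg 88.87 tilt [ 0.005 -0.001 -1.   ] w 49.0 F [-0.1  0.1  1.7] j [-0.05  0.49 -0.12  0.   -0.96  1.6 ]
  z med 46.4 n 958 rect [ 602.3 -187. ] [ 8.4 34. ] 88.8 px [310. 259.]
  z med 14.2 n 5230 rect [ 598.5 -187.3] [69.7 64.5] 88.8 px [311. 253.]
```

View pics/w11.png

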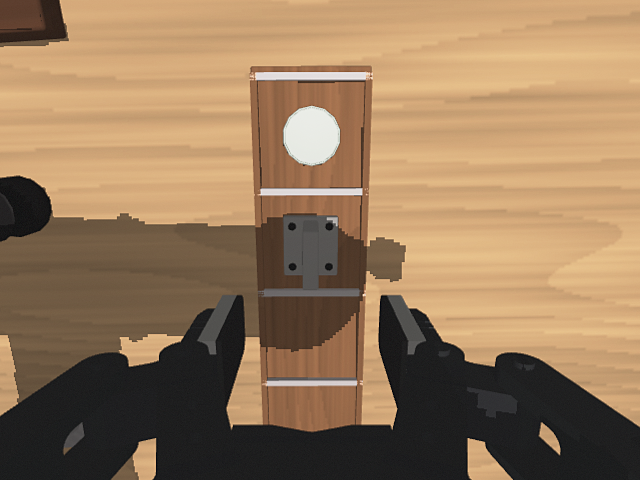

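The bracket is upright and centred in the third compartment at (310,255). Next is the housing.

Emit:
apply_moves --plan '[-0.3,0,0.014,0.005,0,-0.3,-0.001,0.045,0.005,-0.5,-0.3,-0.001,0.08,0.005,-1,-0.3,-0.002,0.116,0.005,-1.5,-0.3,-0.003,0.152,0.005,-2,-0.3,-0.003,0.188,0.005,-2.75,-0.3,-0.004,0.224,0.005,-2.75,-0.3,-0.005,0.26,0.005,-2.75]'

```text
clock: 12.9
position: [597.1, 74.4, 123.3]
ee_rot: [0.999, -0.034, -0.001, 0.0]
contact_force: [0.5, -0.2, -0.1]
gripper_width: 54.8
```

Emit:
apply_moves --plan '[-0.3,-0.001,0.034,0,0,-0.3,-0.002,0.065,0,0,-0.3,-0.002,0.091,0,0,-0.3,-0.002,0.108,-0.005,0,-0.3,-0.002,0.1143,-0.02,0,-0.3,-0.002,0.1143,-0.04,0,-0.3,-0.002,0.1143,-0.045,0,-0.3,-0.002,0.1143,-0.045,0]'

```text
clock: 13.57
position: [594.2, 185.7, 76.2]
ee_rot: [0.999, -0.035, -0.002, 0.001]
contact_force: [-0.3, -0.9, -0.2]
gripper_width: 55.5
```

Run:
```python
from h import *
s,im,W=wrist("w12")
blob(im,W,(240,390,180,420),42,50,46)
```

```text
clock 13.57 pos [594.2 185.7  76.2] jaw deg 86.04 tilt [-0.005 -0.003 -1.   ] w 55.5 F [-0.3 -0.9 -0.2] j [ 0.56  0.53 -0.18 -0.   -0.87  0.94]
  z med 46.6 n 4208 rect [596.6 186.6] [23.8 36.5] 86.1 px [310. 279.]
```

View pics/w12.png

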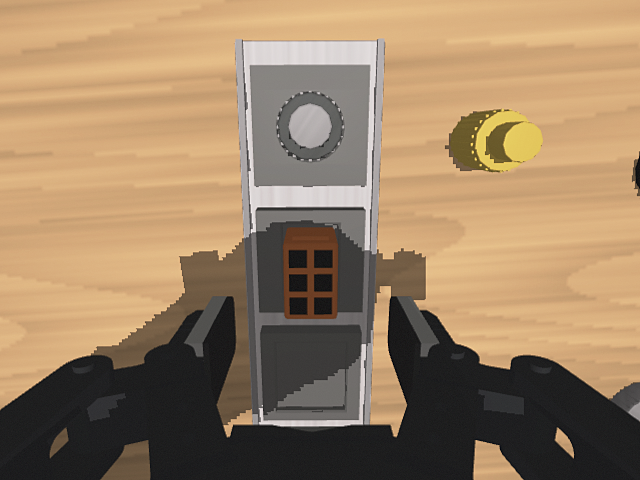

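The housing is at (310,279), centred between the jaws, with the gauge beyond it at (310,125) and the yellow decoy at (515,142).

Emit:
apply_moves --plan '[-0.15,0.0004,0,-0.02,0,-0.15,0.0004,0,-0.038,0,-0.15,0.0004,0,-0.049,0,-0.15,0.0004,0,-0.055,0,-0.15,0.0004,0,-0.057,0,-0.15,0.0004,0,-0.057,0,0.3,0.0004,0,-0.057,0,0.6,0.0004,0,-0.057,0]'

```text
clock: 14.28
position: [597.0, 186.9, 22.9]
ee_rot: [0.999, -0.034, 0.001, -0.0]
contact_force: [-0.4, 0.5, 0.2]
gripper_width: 25.5
```

Emit:
apply_moves --plan '[1,0,0,0,0,1,0,0,0,0,1,0,0,0,0,1,0,0,0,0]'

```text
clock: 14.62
position: [597.1, 187.1, 23.1]
ee_rot: [0.999, -0.034, 0.001, -0.0]
contact_force: [0.6, 0.4, 6.3]
gripper_width: 23.0
```

Run:
```python
from h import *
s,im,W=wrist("w13")
```

```text
clock 14.62 pos [597.1 187.1  23.1] jaw deg 86.1 tilt [ 0.002  0.001 -1.   ] w 23.0 F [0.6 0.4 6.3] j [ 0.56  0.59 -0.23  0.   -0.75  0.94]
```

View pics/w13.png

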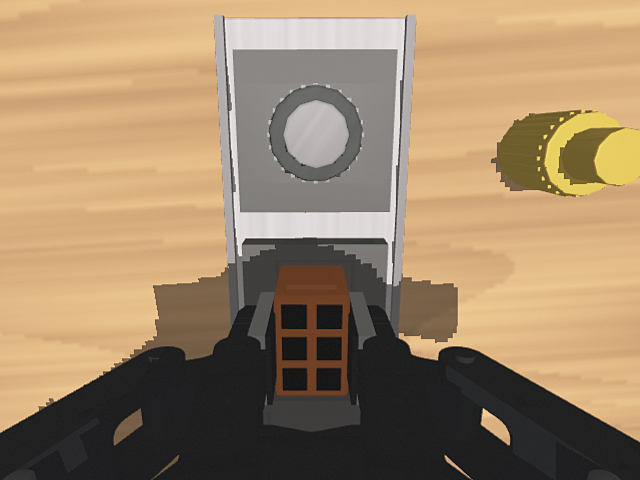

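The jaws hold the housing squarely at (312,335). I'll lift and carry it.

Emit:
apply_moves --plan '[1,0,0,0.006,0,1,0,0,0.025,0,1,0,0,0.055,0,1,-0.001,-0.006,0.085,0,1,-0.004,-0.026,0.1,0.5,1,-0.009,-0.058,0.105,1,1,-0.015,-0.092,0.105,1.5,1,-0.02,-0.127,0.105,2]'

```text
clock: 15.33
position: [575.5, 58.8, 127.3]
ee_rot: [1.0, -0.016, 0.0, -0.0]
contact_force: [-0.0, -0.5, 0.2]
gripper_width: 22.8
```

Emit:
apply_moves --plan '[1,-0.006,-0.035,0,0.75,1,-0.011,-0.071,0,0.75,1,-0.017,-0.107,0,0.75,1,-0.022,-0.143,0,0.75,1,-0.028,-0.177,0,0.75,1,-0.033,-0.206,0,0.75,1,-0.037,-0.23,0,0.75,1,-0.039,-0.243,-0.01,0.75]'

```text
clock: 16.0
position: [537.5, -186.0, 118.2]
ee_rot: [1.0, -0.011, 0.002, 0.0]
contact_force: [0.9, -0.1, 0.2]
gripper_width: 23.0
```

Emit:
apply_moves --plan '[1,-0.0003,-0.003,-0.02,0,1,-0.0003,-0.003,-0.045,0,1,-0.0003,-0.003,-0.065,0,1,-0.0003,-0.003,-0.075,0,1,-0.0003,-0.003,-0.08,0,1,-0.0003,-0.003,-0.08,0,1,-0.0003,-0.003,-0.08,0]'

```text
clock: 16.58
position: [537.6, -186.2, 37.3]
ee_rot: [1.0, -0.01, 0.0, 0.0]
contact_force: [0.0, -0.0, 0.5]
gripper_width: 23.0
```

Run:
```python
from h import *
s,im,W=wrist("w14")
K=im["camera_matrix"]; c=im["color"].astype(int)
m=((c.max(2)-c.min(2)<45)&(c.min(2)>130)).astype(np.uint8); m[:,:235]=0;m[:,390:]=0
k,lab,st,ce=cv2.connectedComponentsWithStats(m)
for i in range(1,k):
    if st[i,4]>150: print(st[i],onplane([[312,ce[i][1]]],12,K,W))
blob(im,W,(240,390,180,420),54,68,60)
```

```text
clock 16.58 pos [ 537.6 -186.2   37.3] jaw deg 88.87 tilt [ 0.001 -0.    -1.   ] w 23.0 F [ 0.  -0.   0.5] j [-0.05  0.5  -0.36  0.   -0.71  1.6 ]
[ 235   35  155   13 1861] [[ 635.82799715 -187.73281793   12.        ]]
[ 268   79   89  111 8165] [[ 602.72320311 -187.06264322   12.        ]]
[ 237  211  153   11 1494] [[ 569.71849746 -186.39449472   12.        ]]
  z med 60.8 n 9416 rect [ 538.9 -186.5] [47.3 39.3] 88.8 px [312. 337.]
```

View pics/w14.png

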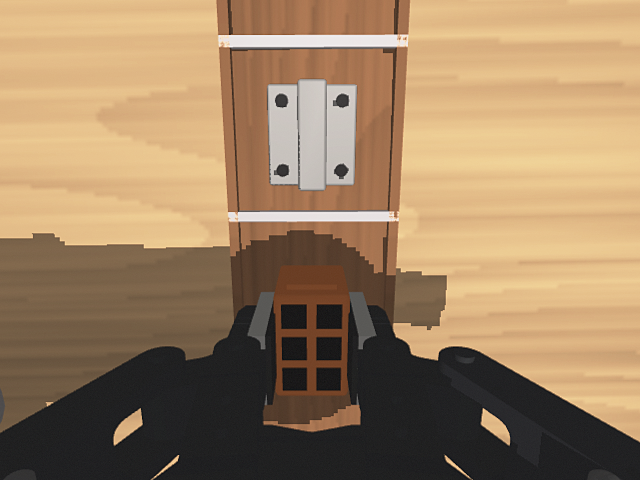

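The housing is aligned over the second compartment. I'll lower and release it.

Emit:
apply_moves --plan '[1,0,0,-0.008,0,1,0,0,-0.014,0,1,0,0,-0.0175,0,1,0,0,-0.0192,0,1,0,0,-0.0202,0,1,0,0,-0.0206,0,1,0,0,-0.0206,0]'

```text
clock: 17.22
position: [536.5, -186.3, 17.1]
ee_rot: [1.0, -0.01, -0.001, 0.0]
contact_force: [-3.6, 1.4, 6.6]
gripper_width: 23.0
```

Emit:
apply_moves --plan '[0.3,0,0,0,0,0,0,0,0,0,-0.15,0,0,0,0,-0.15,0,0,0.002,0,-0.15,0,0,0.015,0,-0.15,0,0,0.045,0,-0.15,0,0,0.08,0,-0.15,0,0,0.1,0]'

```text
clock: 17.88
position: [538.4, -186.8, 119.5]
ee_rot: [1.0, -0.01, 0.002, 0.001]
contact_force: [1.4, -0.4, 0.3]
gripper_width: 49.1
```

Run:
```python
from h import *
s,im,W=wrist("w15")
blob(im,W,(240,390,180,420),36,46,40)
```

```text
clock 17.88 pos [ 538.4 -186.8  119.5] jaw deg 88.87 tilt [ 0.004 -0.001 -1.   ] w 49.1 F [ 1.4 -0.4  0.3] j [-0.05  0.4  -0.28  0.   -0.89  1.6 ]
  z med 40.6 n 2657 rect [ 536.1 -185.6] [23.9 36.1] 88.8 px [311. 258.]
```

View pics/w15.png

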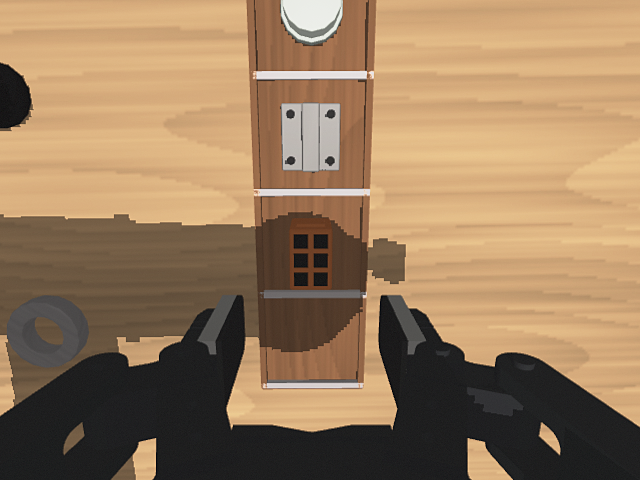

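The housing stands centred in the second compartment at (311,258). Last is the gauge.

Emit:
apply_moves --plan '[-0.15,0.005,0.014,0.01,0,-0.15,0.015,0.045,0.01,-0.5,-0.15,0.027,0.078,0.01,-1,-0.15,0.038,0.112,0.01,-1.5,-0.15,0.05,0.147,0.01,-2,-0.15,0.062,0.182,0.01,-2.75,-0.15,0.074,0.217,0.01,-2.75,-0.15,0.086,0.252,0.01,-2.75]'

```text
clock: 18.6
position: [623.1, 67.3, 126.0]
ee_rot: [0.999, -0.034, -0.0, 0.0]
contact_force: [0.9, 0.3, -0.1]
gripper_width: 49.2
```

Emit:
apply_moves --plan '[-0.15,0.012,0.034,0,0,-0.15,0.022,0.066,0,0,-0.15,0.031,0.092,0,0,-0.15,0.037,0.109,-0.005,0,-0.15,0.039,0.1165,-0.02,0,-0.15,0.039,0.1165,-0.035,0,-0.15,0.039,0.1165,-0.04,0,-0.15,0.039,0.1165,-0.04,0]'

```text
clock: 19.27
position: [660.1, 180.3, 82.9]
ee_rot: [0.999, -0.035, -0.003, 0.001]
contact_force: [-0.1, 0.1, 0.1]
gripper_width: 49.2
```

Run:
```python
from h import *
s,im,W=wrist("w16")
blob(im,W,(240,390,180,420),57,70,64); blob(im,W,(240,390,180,420),44,70,48)
im=dict(np.load("w13.npz")); blob(im,im["W"],(240,390,60,220),57,70,64); blob(im,im["W"],(240,390,60,220),44,70,48)
```

```text
clock 19.27 pos [660.1 180.3  82.9] jaw deg 85.98 tilt [-0.006 -0.003 -1.   ] w 49.2 F [-0.1  0.1  0.1] j [ 0.5   0.61 -0.01 -0.   -0.96  1.  ]
  z med 64.3 n 1195 rect [663.1 182.3] [17.7 15.7] 12.5 px [308. 288.]
  z med 52.7 n 2625 rect [662.7 182.1] [27.4 26.7] 36.6 px [308. 277.]
  z med 64.3 n 3442 rect [661.7 182.3] [15.2 15.3] 40.9 px [316. 133.]
  z med 49.5 n 7110 rect [661.9 182.4] [26.1 26. ] 86.1 px [315. 133.]
```

View pics/w16.png

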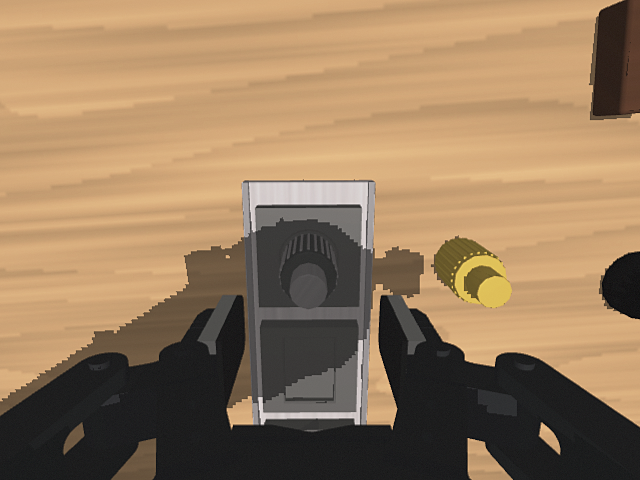

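The gauge is at (308,285), between the jaws, and the yellow decoy at (475,275) is clear of the right finger.

Emit:
apply_moves --plan '[-0.15,0,0,-0.02,0,-0.15,0,0,-0.04,0,-0.15,0,0,-0.053,0,-0.15,0,0,-0.06,0,-0.15,0,0,-0.063,0,-0.15,0,0,-0.063,0,0.3,0,0,-0.063,0,0.6,0,0,-0.063,0]'

```text
clock: 19.98
position: [662.8, 182.3, 24.5]
ee_rot: [0.999, -0.034, 0.001, -0.0]
contact_force: [-0.0, -1.9, 1.1]
gripper_width: 25.9
```

Emit:
apply_moves --plan '[1,0,0,0,0,1,0,0,0,0,1,0,0,0,0,1,0,0,0,0]'

```text
clock: 20.32
position: [662.9, 182.5, 24.8]
ee_rot: [0.999, -0.034, 0.001, -0.0]
contact_force: [-0.3, 0.2, 5.4]
gripper_width: 23.9
```

Run:
```python
from h import *
s,im,W=wrist("w17")
blob(im,W,(240,390,180,420),57,70,64)
```

```text
clock 20.32 pos [662.9 182.5  24.8] jaw deg 86.1 tilt [ 0.003  0.001 -1.   ] w 23.9 F [-0.3  0.2  5.4] j [ 0.5   0.67 -0.05  0.   -0.84  1.  ]
  z med 64.2 n 2692 rect [663.8 183.1] [15.5 18.9] 86.1 px [311. 369.]
```

View pics/w17.png

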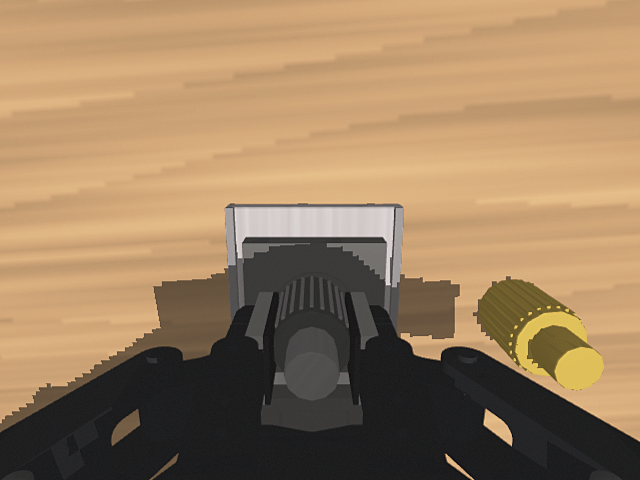

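The gauge is gripped by its handle. I'll lift and carry it to the nearest compartment.

Emit:
apply_moves --plan '[1,0,0,0.006,0,1,0,0,0.025,0,1,0,0,0.055,0,1,-0.003,-0.006,0.085,0,1,-0.013,-0.025,0.1,0.5,1,-0.029,-0.055,0.105,1,1,-0.046,-0.088,0.105,1.5,1,-0.063,-0.121,0.105,2]'

```text
clock: 21.03
position: [597.6, 60.3, 128.1]
ee_rot: [1.0, -0.016, -0.0, -0.0]
contact_force: [-0.2, -0.7, -2.9]
gripper_width: 24.5
```

Emit:
apply_moves --plan '[1,-0.018,-0.035,0,0.75,1,-0.036,-0.07,0,0.75,1,-0.055,-0.105,0,0.75,1,-0.073,-0.14,0,0.75,1,-0.091,-0.175,0,0.75,1,-0.107,-0.205,0,0.75,1,-0.119,-0.229,0,0.75,1,-0.126,-0.242,-0.01,0.75]'

```text
clock: 21.7
position: [471.8, -183.1, 119.4]
ee_rot: [1.0, -0.012, 0.001, 0.0]
contact_force: [0.5, 0.8, -1.9]
gripper_width: 23.9
```

Emit:
apply_moves --plan '[1,-0.002,-0.0043,-0.02,0,1,-0.002,-0.0043,-0.045,0,1,-0.002,-0.0043,-0.065,0,1,-0.002,-0.0043,-0.075,0,1,-0.002,-0.0043,-0.08,0,1,-0.002,-0.0043,-0.08,0,1,-0.002,-0.0043,-0.08,0]'

```text
clock: 22.28
position: [471.6, -185.2, 38.7]
ee_rot: [1.0, -0.01, 0.0, 0.0]
contact_force: [1.2, 0.1, -1.4]
gripper_width: 23.9
```

Run:
```python
from h import *
s,im,W=wrist("w18")
K=im["camera_matrix"]; c=im["color"].astype(int)
m=((c.max(2)-c.min(2)<45)&(c.min(2)>130)).astype(np.uint8); m[:,:235]=0;m[:,390:]=0
k,lab,st,ce=cv2.connectedComponentsWithStats(m)
for i in range(1,k):
    if st[i,4]>150: print(st[i],onplane([[312,ce[i][1]]],12,K,W))
print(onplane([[233,290],[392,290]],12,K,W))
```

```text
clock 22.28 pos [ 471.6 -185.2   38.7] jaw deg 88.86 tilt [ 0.001 -0.    -1.   ] w 23.9 F [ 1.2  0.1 -1.4] j [-0.05  0.42 -0.52  0.   -0.63  1.6 ]
[ 235   35  155   13 1874] [[ 569.75546035 -186.67972137   12.        ]]
[ 235  210  155   11 1537] [[ 503.74443241 -185.32994093   12.        ]]
[[ 471.49416848 -150.29115988   12.        ]
 [ 470.05930201 -219.45101723   12.        ]]
```

View pics/w18.png

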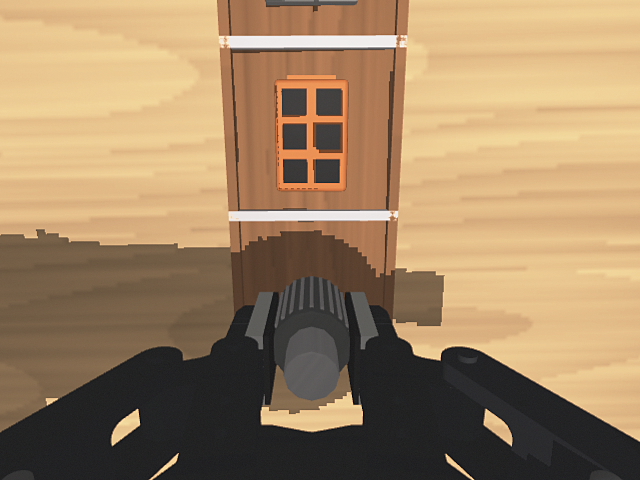

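The gauge is over the nearest compartment, whose rib is at (312,216). I'll lower it.

Emit:
apply_moves --plan '[1,0,0,-0.008,0,1,0,0,-0.014,0,1,0,0,-0.0175,0,1,0,0,-0.019,0,1,0,0,-0.0199,0,1,0,0,-0.0203,0,1,0,0,-0.0203,0]'

```text
clock: 22.92
position: [470.5, -185.1, 18.7]
ee_rot: [1.0, -0.01, -0.001, 0.0]
contact_force: [-2.8, 2.3, 7.3]
gripper_width: 24.2
```

Emit:
apply_moves --plan '[0.3,0,0,0,0,0,0,0,0,0,-0.15,0,0,0,0,-0.15,0,0,0.002,0,-0.15,0,0,0.015,0,-0.15,0,0,0.045,0,-0.15,0,0,0.08,0,-0.15,0,0,0.11,0]'

```text
clock: 23.58
position: [471.1, -185.3, 129.6]
ee_rot: [1.0, -0.01, 0.0, 0.0]
contact_force: [1.1, 0.2, 0.4]
gripper_width: 49.2
```

Emit:
apply_moves --plan '[-0.15,-0.01,0.03,0.03,0,-0.15,-0.02,0.065,0.05,0,-0.15,-0.03,0.1,0.07,0,-0.15,-0.04,0.14,0.09,0,-0.15,-0.05,0.18,0.1,0,-0.15,-0.06,0.21,0.1,0,-0.15,-0.06,0.22,0.1,0,-0.15,-0.06,0.22,0.1,0]'

```text
clock: 24.25
position: [410.8, 36.9, 228.6]
ee_rot: [1.0, -0.008, 0.001, -0.001]
contact_force: [1.0, 0.9, -0.7]
gripper_width: 48.9
```

Run:
```python
from h import *
from bench import arm
for n in ["scene","top"]:
    im=arm.get_image(n); cv2.imwrite(f"pics/{n}9.png",im["color"][:,:,::-1]); np.savez(f"{n}9.npz",**im)
im=dict(np.load("top9.npz")); o=dict(np.load("top0.npz"))
for n,b,lo,hi,p in [("win",(395,445,170,212),27,45,32),("br",(395,445,213,252),40,56,46),("hous",(395,445,254,292),34,50,40),("gauge",(395,445,290,335),50,68,58),("gauge sh",(395,445,290,335),35,68,42)]:
    print(n); blob(im,np.linalg.inv(im["camera_from_world"]),b,lo,hi,p)
for n,b in [("ring",(290,335,290,335)),("loupe",(285,325,190,235)),("case",(275,335,125,168)),("yellow",(225,260,190,225))]:
    for q in (o,im):
        try: print(n); blob(q,np.linalg.inv(q["camera_from_world"]),b,8,60,14)
        except Exception as e: print(e)
print(arm.read_state()["clock"],arm.read_state()["position"])
```

```text
win
  z med 30.8 n 256 rect [ 668.5 -187.5] [29.3 27.8] 89.0 px [419. 191.]
br
  z med 44.9 n 131 rect [ 602.1 -185. ] [ 9.5 33.5] 87.6 px [421. 230.]
hous
  z med 39.3 n 339 rect [ 536.2 -184.3] [23.8 33.4] 87.7 px [422. 273.]
gauge
  z med 57.1 n 89 rect [ 471.2 -183.1] [15.5 13.7] 88.5 px [425. 315.]
gauge sh
  z med 43.1 n 219 rect [ 470.7 -182.7] [23.7 23.2] 88.5 px [423. 315.]
ring
  z med 13.2 n 486 rect [480.7  -7.9] [44.7 46. ] 88.6 px [310. 311.]
ring
  z med 13.2 n 485 rect [480.7  -7.9] [44.7 46. ] 88.6 px [310. 311.]
loupe
  z med 32.9 n 429 rect [630.7  -1.6] [35.7 37.7] 88.7 px [304. 217.]
loupe
  z med 32.6 n 428 rect [630.7  -1.6] [35.7 37.6] 88.8 px [304. 218.]
case
  z med 21.1 n 1529 rect [750.3  -6.7] [52.8 80.4] 2.3 px [305. 145.]
case
  z med 21.0 n 1527 rect [750.4  -6.7] [52.6 80.4] 2.4 px [305. 145.]
yellow
  z med 34.5 n 253 rect [652.2 100.7] [27.4 27.8] 89.0 px [241. 206.]
yellow
  z med 34.3 n 252 rect [652.2 100.7] [27.4 27.8] 88.9 px [241. 206.]
24.35 [410.91614124  34.80002464 227.80268841]
```

View pics/top9.png

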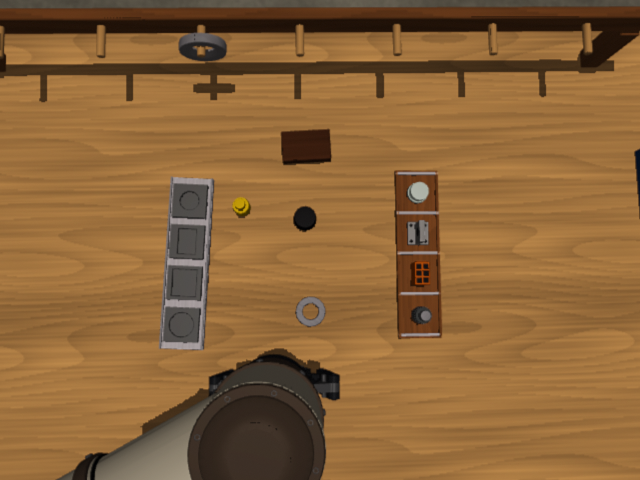

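View pics/scene9.png

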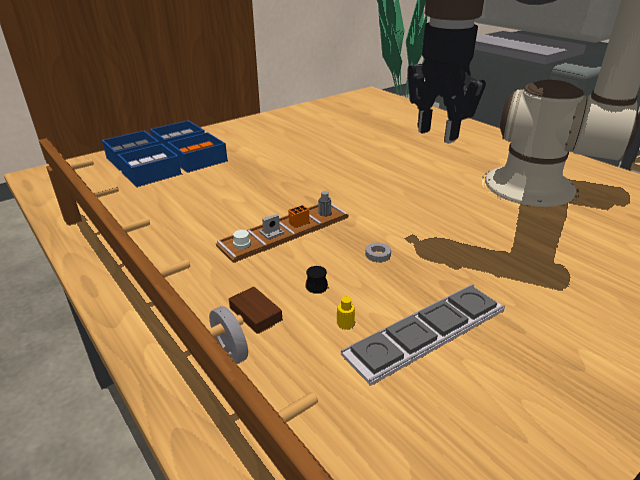

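Both views show all four parts upright in their compartments. From far to near (top view) they are the window (419,191), bracket (418,233), housing (422,273) and gauge (423,315). The nests are empty and the bystanders haven't moved. I'll hand the job in.

Run:
```python
from bench import arm
print(arm.job_done())
```

```text
the job is handed in; nothing more can be done
None
```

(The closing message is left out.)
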